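Log the core temperature of an insulated food carrier through its hidden probe port

TASK

Take the green-handled temperature probe out of the rack, rest its tip lightly on the steel cover in the window of the grey food carrier and slide it about until it drops into the shuttered probe port, which cannot be seen, then push it fully home so that its collar sits on the cover, and let go. With the probe in place, press the green record key on the logger all the way down and leave it. Never press hard on the cover or the carrier, and leave the other probes and the rest of the food and equipment where they stand.

Things in the scene. Friction and masses are not known exactly. Their poses are not given: they have to be found in the camera images.
- probe_green_mid (a point): Centre of the handle of the green wireless probe (0.12 to 0.18 kg), upright in one of the three rack holes (any of them). Handle: square bar 24 x 24 x 62 mm, z up along the probe, x and y square to its flat sides. Below it a steel collar (26 mm diameter, 5 mm thick, underside 36 mm below this point), then a steel stem. Lift it 55 mm to come clear of the rack.
- probe_green_collar (a point): Centre of the underside of the green probe's collar; z up along the probe. The straight stem below it, 8 mm in diameter, ends in a ball tip 52 mm below this point. Fully home in the port, this point lies level with the cover's upper face and the collar rests on the cover.
- rack: Fixed white plastic block, 210 (x) x 62 (y) x 60 mm high, origin at the centre of its underside, x along its length. Three 11 mm holes in a row at x = -65, 0 and 65 mm, each holding a probe with its collar on the block's top face.
- carrier: Fixed grey insulated food carrier, 220 (x) x 240 (y) mm, 130 mm high to the top of its black clamp frame, origin at the centre of its underside. In the middle of the frame is an open window, 90 (x) x 110 (y) mm, and 14 mm below the frame's top the plain flat steel cover shows in it.
- window (a point): Centre of the window, at the height of the cover's upper face (116 mm above the carrier's underside); axes as the carrier's. The hidden port lies within 14 mm of this point along y and 6 mm along x: an upright hole 11 mm wide, 60 mm deep, closed by a flush shutter that looks like the cover and sinks ahead of the tip with less than 1 N. Over it the push on the tip falls away.
- seal (a point): A point on the edge of the window (the middle of its side towards -x of the carrier), at the height of the cover's upper face. The cover lies on a soft seal under the frame: it sinks about 1 mm per 3 N of push after the first 1 N and stops hard after 6 mm; pushed sideways with more than about 5 N it shifts. Steel slides on it with a friction coefficient of about 0.25.
- key (a joint): Travel of the logger's record key: 0 m up, 0.005 m fully down. It springs back up and needs about 4 N to go fully down.
- key_top (a point): Centre of the top face of the green round record key, 26 mm in diameter, on the logger's top; the key is pressed straight down from above. z up. The top face stands 17 mm above the logger's top face and 5 mm above its own black collar.
- logger: Fixed grey temperature logger with a flat display, 110 (x) x 150 (y) x 40 mm high, origin at the centre of its underside; the key stands at x = -27, y = -20 mm on its top.
- probe_red_mid (a point): Centre of the handle of the red probe, of the same shape and size as the green one, in another rack hole. Bystander.
- probe_yellow_mid (a point): Centre of the handle of the yellow probe, of the same shape and size as the green one, in another rack hole. Bystander.
- fruit_tub: Loose tub of fruit salad with a white lid, 110 mm in diameter, 85 mm tall, origin at the centre of its underside. Bystander.
- wipes_tub: Loose white and blue tub of probe wipes, 78 mm in diameter, 122 mm tall, origin at the centre of its underside. Bystander.
- milk_bottle: Loose white bottle with a blue cap, 84 mm in diameter, 200 mm tall, origin at the centre of its underside. Bystander.
- jar_cream: Loose glass jar of pale juice, 86 mm in diameter, 117 mm tall, on the tray at the far edge of the table, origin at the centre of its underside. Bystander.
- jar_orange: Loose glass jar of orange juice, of the same size, on the same tray. Bystander.
- jar_red: Loose glass jar of red juice, of the same size, on the same tray. Bystander.
Things that resemble listed ones, but are neither listed nor needed, are in the scene too. Leave any blue look-alike of the part that bears probe_green_mid alone. Leave any turquoise look-alike of the logger alone.

How it is judged:
On the way, in this order (a step that is already met when the one before it is completed fails the run):
1. the green probe is fully home in the port, its collar on the cover (z of probe_green_collar in the frame of window below 0.004 m and horizontal distance between probe_green_collar and window below 0.03 m and angle between probe_green_collar's own z axis and vertical below 0.12 rad), for 0.3 s.
2. the record key is pressed down (at least 4 of its 5 mm) with the probe still home (all of step 1 and value of joint key above 0.004 m), for 0.05 s.
At the end, for the whole second after the job is handed in: The green probe stands released and at rest in the port: collar at most 4 mm above the cover's upper face, within 30 mm of the window's centre, tilted less than 0.12 rad; the record key is up again (less than 1 mm down); everything else is where it stood (all of step 1 and value of joint key below 0.001 m and linear speed of probe_green below 0.02 m/s); the robot touches nothing.
It fails at once if the green probe is pressed on the carrier or its cover with more than 25 N (contact force between probe_green and carrier above 25 N).
It fails at once if the robot itself pushes on the carrier with more than 15 N (contact force between any of the fingers, the arm and carrier above 15 N).
It fails at once if the logger or its key is pressed with more than 25 N (contact force between anything else and logger above 25 N).
It fails at once if the red or the yellow probe is moved more than 20 mm (distance of any of probe_red_mid, probe_yellow_mid from where it was at the start of the episode above 0.02 m).
It fails at once if a tub, the bottle or a jar is moved more than 30 mm (distance of any of fruit_tub, wipes_tub, milk_bottle, jar_cream, jar_orange, jar_red from where it was at the start of the episode above 0.03 m).
It also fails if it takes over 67 s, if anything falls off the work surface, if the arm or the gripper's body presses on something with over 40 N, if the wrist force passes 120 N, or if a joint passes its speed limit or range.

ROBOT

A 6-joint arm with a two-finger parallel gripper is mounted at the origin on the work surface. World frame = base frame: x ahead of the robot, y to its left, z up, the work surface at z = 0. Lengths are in m, angles in rad, forces in N, time in s.
With the tool pointing down it reaches from about 0.375 to 0.9 m from the base axis. Payload 3.1 kg.
Tool frame: the origin (TCP) lies midway between the tips of the shut fingers; the grasp point (between the pads) lies 19 mm behind it; z points along the fingers, y is the line along which they close (so a half turn about z gives the same grasp; the last joint's range is limited). The gripper opens to 87 mm and grips with 3 to 60 N. Pads are 19 mm wide; open, the fingers measure 117 mm over their backs; the gripper's body (75 mm by 190 mm) begins 51 mm behind the grasp point.
Start: joints at [1.034, 0.527, 1.433, -0, 1.181, -0.178], TCP at [0.219, 0.585, 0.223] pointing down, gripper open.
Joint ranges: [-3.08, 3.08], [-0.75, 2.2], [0.22, 2.44], [-1.43, 4.57], [0, 2.65], [-2.85, 2.85]. Speed limits (rad/s): [2.79, 2.79, 3.14, 3.14, 3.14, 3.14].

INTERFACE

Orientations are given as a unit quaternion [x, y, z, w].
In Python, from rig import status, imaging, order gives the robot as it stands.
- The arm moves only by the tool arm_command, never from a script. Its argument "deltas" is one flat list of numbers, 5 for each row, row after row: the opening, from -1 (shut) to 1 (fully open), so that 0 is half open, then the shift along the tool's x, y, z in m, then the turn about the tool's z in rad. In form: [gripper, tx, ty, tz, roll, gripper, tx, ty, tz, roll, ...]. A call has 1 to 12 rows; each row shifts and turns the commanded pose from where the row before left it, along the tool's axes as they then stand; what a row does not reach is not made up. A row lasts 1/8 s, in which the tool goes at most 62.5 mm and 10.7 degrees, less where a joint would pass 70% of its speed; a pose out of reach is approached as far as the arm can. A call with a gripper value outside its range is refused whole. The fingers move at their own pace and stop on an object; "newtons" is the grip in N (left out, the last holds). Time passes only in rows, so rows that do not move let the fingers close. It gives the time, the measured TCP pose, the force, the opening and the grip force at its end, in the units of the state.
- status.get_obs(): the state, without advancing time (a new reading comes with each control period).
- imaging.camera(name): name is "scene" or "top" or "wrist"; returns (picture, depth): 480x640x3 uint8, red, green, blue; 480x640 float32, m along the optical axis (not along the pixel's ray), 0 where there is no reading.
- imaging.camera_params(name): a dict with "intrinsics" (3x3 intrinsics, pixels), "camera_from_world" (4x4, takes a point from world to camera coordinates). Camera axes: x right, y up, looking along -z (the intrinsics and any distortion apply to the point x, -y, -z); pixel columns grow to the right and rows downward; lengths in m; the calibration is good to about 2 mm. A picture is of the moment at which its call begins: read the wrist's pose just before it. camera_params takes no time and is no camera call; for the wrist camera it gives the pose at the moment of the call.
- order.hand_in(): hands the job in; it is judged then, once.
The state is a dict: "time": time; "q": joint angles; "joint_velocities": joint speeds; "joint_torque": joint torques, N m; "position": TCP position; "tool_rot": TCP orientation; "ft_force": force on the tool from outside, world axes, zero at the start; "moment": the same for the moment, N m; "grip_width": finger opening in m; "grip_force": force on a finger pad.
Only numpy, scipy, OpenCV 4.12 (cv2) and the standard library are available. Lean on these libraries where they do the work, as an engineer would, in place of code of your own. Each camera call takes 0.05 s, during which the arm holds its last target. There are 200 camera calls.

## Working session

There is one attempt and no reset: what is moved stays moved. The work goes in short steps, Python scripts to look and compute and a tool call to move; the robot and the scene stay as the last step left them, time stands still between calls to the robot, and variables do not carry over. Pictures are saved under pics/ and viewed, at most 10 in all, crops included, and the job is handed in when it is done.

Besides the shell and the picture viewer there is one more tool, called after "Call:" as name(argument=value, ...) on one line, values as JSON. arm_command: Moves the arm, as the interface text tells. Its arguments: {"type":"object","properties":{"deltas":{"type":"array"},"newtons":{"type":"number"}},"required":["deltas"]}

```bash
mkdir -p pics
cat > h.py <<'E'
import numpy as np, cv2
from rig import status, imaging, order
def grab(n,save=None):
    P=imaging.camera_params(n); im,d=imaging.camera(n)
    if save: cv2.imwrite('pics/'+save,im[:,:,::-1])
    return im,d,P
def cloud(d,P):
    K=np.array(P['intrinsics']);T=np.linalg.inv(np.array(P['camera_from_world']))
    v,u=np.mgrid[0:d.shape[0],0:d.shape[1]]
    x=(u-K[0,2])/K[0,0]*d;y=(v-K[1,2])/K[1,1]*d
    p=np.stack([x,-y,-d],-1)
    return p@T[:3,:3].T+T[:3,3]
E
python3 - <<'E'
from h import *
for n in('top','scene'):
    im,d,P=grab(n,n+'0.png'); np.savez(n+'0.npz',im=im,d=d,w=cloud(d,P)); print(n,[k for k in P],np.array(P['intrinsics']).tolist())
o=status.get_obs(); print({k:np.round(v,3).tolist() for k,v in o.items()})
E
```

```text
top ['intrinsics', 'camera_from_world'] [[605.5144309076014, 0.0, 311.9134659130699], [0.0, 605.5144309076014, 242.26718135496776], [0.0, 0.0, 1.0]]
scene ['intrinsics', 'camera_from_world'] [[580.3852917216476, 0.0, 313.15845677572196], [0.0, 580.3852917216476, 239.7210045001662], [0.0, 0.0, 1.0]]
{'time': 0.1, 'q': [1.035, 0.528, 1.434, 0.0, 1.181, -0.178], 'joint_velocities': [-0.0, -0.002, -0.003, 0.001, 0.0, 0.001], 'joint_torque': [0.0, -44.099, -17.715, 0.064, 0.053, -0.0], 'position': [0.219, 0.585, 0.222], 'tool_rot': [0.178, 0.984, -0.001, -0.0], 'ft_force': [-0.248, -0.706, -0.429], 'moment': [0.051, -0.04, 0.045], 'grip_force': 0.0, 'grip_width': 0.087}
```

View pics/top0.png

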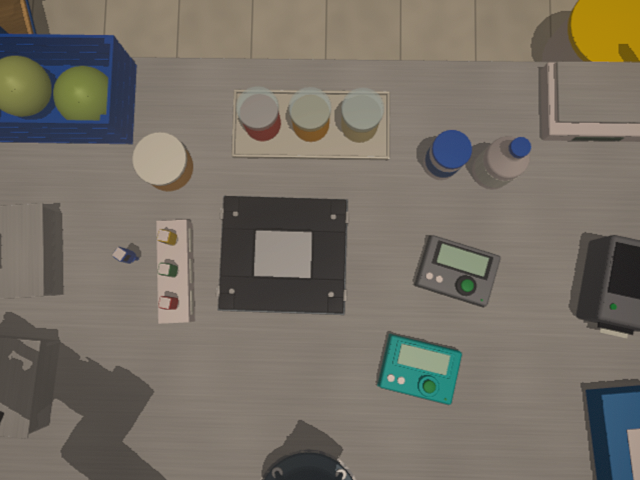

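View pics/scene0.png

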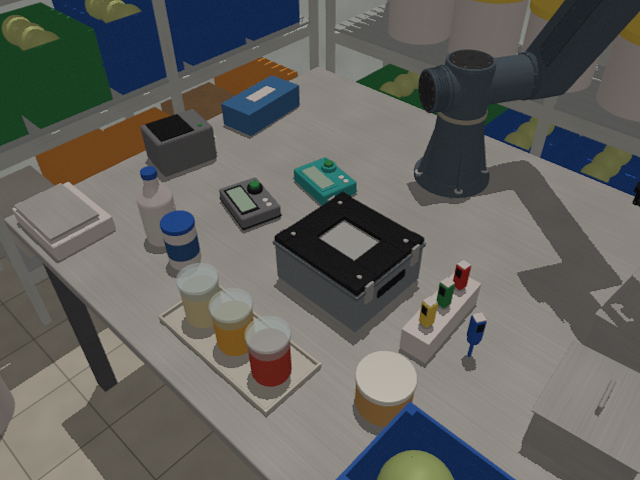

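The top view shows the green probe at (168,269) in the middle hole, with yellow at (168,237), red at (168,302) and a blue look-alike at (125,256). The carrier window is at (283,254). The grey logger's green key is at (467,286), and the turquoise look-alike's is at (429,386). I choose (168,269) and (467,286). Next I measure them and make a close crop.

Run:
```python
from h import *
z=np.load('top0.npz');im,d,w=z['im'],z['d'],z['w']
hsv=cv2.cvtColor(im,cv2.COLOR_RGB2HSV)
def rep(name,m):
    p=w[m]; 
    if len(p)<5: print(name,len(p));return
    r=cv2.minAreaRect((p[:,:2]*1000).astype(np.float32))
    print(name,len(p),'mean',p.mean(0).round(4),'zmed',np.median(p[:,2]).round(4),'rect',np.round(r[0],1),np.round(r[1],1),round(r[2],1))
def box(u0,u1,v0,v1):
    m=np.zeros(d.shape,bool);m[v0:v1,u0:u1]=1;return m&(d>0)
Z=w[...,2]
B=box(150,195,210,330)
rep('rack top',B&(abs(Z-.06)<.004))
for n,v0,v1 in(('yel',225,248),('green',258,282),('red',290,315)):
    b=box(150,190,v0,v1); t=Z[b].max(); print(n,t); rep(n,b&(Z>.125)); rep(n+' top',b&(Z>t-.006))
C=box(210,355,190,320)
rep('frame',C&(abs(Z-.13)<.005))
win=box(250,318,226,282)
rep('cover',win&(abs(Z-.116)<.004)&(hsv[...,2]>110)); print('z cover',np.median(Z[240:270,265:300]))
L=box(410,505,230,310)
rep('logger top',L&(abs(Z-.04)<.004)); rep('key',L&(Z>.053)&(hsv[...,1]>90)); rep('keyz',L&(Z>.05))
print('frame z',np.median(Z[200:215,245:320]))
a=cv2.resize(im[200:335,110:245],(540,540),interpolation=cv2.INTER_CUBIC); s=np.load('scene0.npz')['im'][240:370,380:510]
cv2.imwrite('pics/crop1.png',np.hstack([cv2.resize(a,(390,390)),cv2.resize(s,(390,390),interpolation=cv2.INTER_CUBIC)])[:,:,::-1])
```

```text
rack top 2182 mean [0.4671 0.2842 0.0599] zmed 0.0599 rect [469.1 287. ] [209.8  64.1] 3.8
yel 0.13530097508147731
yel 111 mean [0.5335 0.2905 0.1287] zmed 0.1284 rect [533. 291.] [22.2 22. ] 80.5
yel top 38 mean [0.5324 0.2915 0.1309] zmed 0.1304 rect [533.  292.2] [18.2 19.5] 86.9
green 0.1346029128691022
green 123 mean [0.4689 0.2865 0.1287] zmed 0.1284 rect [469.  286.9] [22.8 23.1] 81.6
green top 56 mean [0.4691 0.2866 0.1307] zmed 0.1301 rect [468.7 286.6] [20.3 18.3] 83.9
red 0.13587917107672087
red 126 mean [0.4043 0.2826 0.1288] zmed 0.129 rect [404.1 283. ] [21.7 23.1] 80.9
red top 39 mean [0.4048 0.2823 0.131 ] zmed 0.1308 rect [404.5 282.6] [20.1 19.3] 77.7
frame 11114 mean [0.5009 0.058  0.13  ] zmed 0.13 rect [502.5  58. ] [249.3 220.1] 89.2
cover 2333 mean [0.5035 0.0582 0.1159] zmed 0.1159 rect [503.5  58.5] [109.8  88.8] 89.3
z cover 0.11580153209504551
logger top 2915 mean [ 0.4835 -0.2976  0.0403] zmed 0.0403 rect [ 482.5 -299.4] [149.9 110. ] 73.4
key 123 mean [ 0.4511 -0.3115  0.0599] zmed 0.0601 rect [ 450.8 -311.5] [23.7 23.6] 14.6
keyz 279 mean [ 0.4512 -0.3107  0.0559] zmed 0.0551 rect [ 470.7 -322.5] [40.8 85.1] 58.6
frame z 0.12987731639506972
```

View pics/crop1.png

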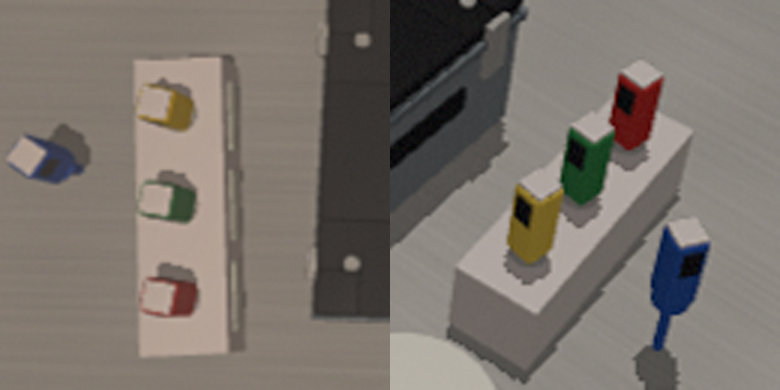

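The crop confirms it: the green handle sits in the middle hole between yellow and red, and the blue probe stands apart outside the rack. Next I move above it to get the handle's yaw.

Call:
arm_command(deltas=[1,0,0,0,-0.18,1,0,0,0,-0.17,1,-0.031,-0.037,0,0,1,-0.031,-0.037,0,0,1,-0.031,-0.037,0,0,1,-0.031,-0.037,0,0,1,-0.031,-0.037,0,0,1,-0.031,-0.037,0,0,1,-0.031,-0.037,0,0,1,-0.031,-0.037,0,0,1,0,0,0,0])

```text
time: 1.48
position: [0.4667, 0.2851, 0.2223]
tool_rot: [0.006, 1.0, -0.0, 0.0]
ft_force: [0.5, 0.2, 0.6]
grip_width: 0.0869
grip_force: 0.0
```

```bash
cat >> h.py <<'E'
from scipy.spatial.transform import Rotation as Ro
def tool(pos,yaw=None):
    """tool-frame shift to world pos; roll so that tool y has heading yaw (deg, mod 180)"""
    o=status.get_obs();R=Ro.from_quat(o['tool_rot']).as_matrix()
    y=np.degrees(np.arctan2(R[1,1],R[0,1]))
    s=R.T@(np.array(pos)-o['position'])
    r=None if yaw is None else -np.radians((yaw-y+90)%180-90)
    print('t',round(o['time'],2),'pos',np.round(o['position'],4),'ty heading',round(y,2),'shift',np.round(s,4),'roll',r and round(r,4),'F',np.round(o['ft_force'],2),'grip',np.round([o['grip_width'],o['grip_force']],4))
    return s,r
E
python3 - <<'E'
from h import *
tool([.469,.287,.223],93.8)
im,d,P=grab('wrist','w1.png');w=cloud(d,P);np.savez('w1.npz',im=im,d=d,w=w)
hsv=cv2.cvtColor(im,cv2.COLOR_RGB2HSV)
g=(d>0)&(w[...,2]>.118)&(w[...,2]<.14)
n,l,st,c=cv2.connectedComponentsWithStats(g.astype(np.uint8))
for i in range(1,n):
    if st[i,4]>300:
        p=w[l==i];r=cv2.minAreaRect((p[:,:2]*1000).astype(np.float32));print(st[i],p.mean(0).round(4),np.round(r[0],1),np.round(r[1],1),round(r[2],1),np.median(hsv[l==i],0))
E
```

```text
t 1.48 pos [0.4667 0.2851 0.2223] ty heading 89.27 shift [-0.0023  0.002  -0.0007] roll -0.0791 F [0.48 0.25 0.61] grip [0.0869 0.    ]
[ 302  146   35   36 1019] [0.4054 0.2819 0.1274] [406.  281.8] [24. 25.] 80.9 [  9.  35. 166.]
[    0   151   200   171 21719] [0.4426 0.1222 0.1296] [460.1 107.1] [148.8 139.8] 85.3 [140.  17.  41.]
[310 229  32  33 863] [0.4685 0.286  0.1271] [470.5 286.1] [23.9 24.9] 81.9 [ 10.  36. 163.]
[419 261  32  30 469] [0.4974 0.3779 0.1201] [498.1 377.6] [20.7 19.9] 55.2 [ 10.  33. 163.]
[316 302  31  20 516] [0.5284 0.2904 0.1259] [530.2 289.6] [17.5 27.5] 7.1 [ 15.  42. 163.]
```

View pics/w1.png

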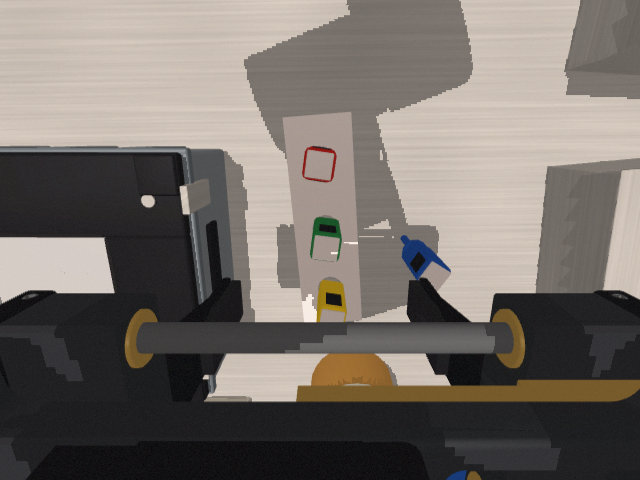

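The wrist view shows green at (326,240), red at (319,164), yellow at (331,305) and blue at (425,262). The handle's y axis heads at about 82°. I'll descend half open.

Call:
arm_command(deltas=[0,-0.0026,0.0016,0,0.127,0,0,0,0.035,0,0,0,0,0.035,0,0,0,0,0.035,0,0,0,0,0.02,0,0,0,0,0.012,0,0,0,0,0,0,-1,0,0,0,0,-1,0,0,0,0,-1,0,0,0,0,-1,0,0,0,0], newtons=25)

```text
time: 2.9
position: [0.4671, 0.2881, 0.086]
tool_rot: [0.067, 0.998, -0.001, -0.0]
ft_force: [-0.3, -5.4, 4.2]
grip_width: 0.0239
grip_force: 24.9
```

Run:
```python
from h import *
tool([.4695,.2863,.085],82)
```

```text
t 2.9 pos [0.4671 0.2881 0.086 ] ty heading 82.31 shift [-0.0026 -0.0015  0.001 ] roll 0.0054 F [-0.32 -5.35  4.18] grip [2.39e-02 2.49e+01]
```

Call:
arm_command(deltas=[-1,0,0,-0.02,0,-1,0,0,-0.035,0,-1,0,0,-0.04,0,-1,0,0,-0.04,0,-1,0,0,-0.02,0,-1,0,0,0,0,-1,0,0,0,0])

```text
time: 3.78
position: [0.4663, 0.2889, 0.2394]
tool_rot: [0.067, 0.998, -0.0, -0.001]
ft_force: [-0.1, 0.6, -1.5]
grip_width: 0.0239
grip_force: 24.9
```

Run:
```python
from h import *
tool([.5035,.0584,.241],82)
im,d,P=grab('top','top1.png')
w=cloud(d,P);z=w[...,2]
hsv=cv2.cvtColor(im,cv2.COLOR_RGB2HSV)
im2,d2,P2=grab('scene');im2w=cloud(d2,P2);cv2.imwrite('pics/s1.png',cv2.resize(im2[150:390,300:620],(800,600))[:,:,::-1])
```

```text
t 3.77 pos [0.4663 0.2889 0.2394] ty heading 82.27 shift [-0.0679 -0.2234 -0.0016] roll 0.0047 F [-0.1   0.57 -1.55] grip [2.39000e-02 2.49278e+01]
```

View pics/s1.png

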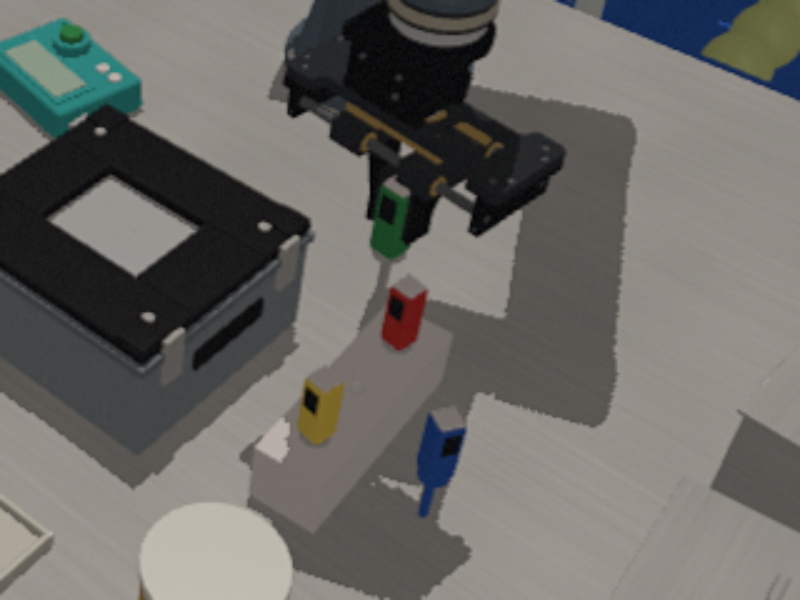

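The probe is held upright; red, yellow and blue are undisturbed. Next I move over the window.

Call:
arm_command(deltas=[-1,0,0,0,-0.126,-1,-0.007,-0.043,0,0,-1,-0.007,-0.043,0,0,-1,-0.007,-0.043,0,0,-1,-0.007,-0.043,0,0,-1,-0.007,-0.044,0,0,-1,0,0,0,0,-1,0,0,0.02,0,-1,0,0,0.02,0,-1,0,0,0,0,-1,0,0,0,0])

```text
time: 5.25
position: [0.5004, 0.0734, 0.2007]
tool_rot: [0.004, 1.0, 0.0, -0.0]
ft_force: [-0.7, 0.4, -2.2]
grip_width: 0.0237
grip_force: 25.0
```

Run:
```python
from h import *
tool([.5011,.0724,.194],89.3)
im,d,P=grab('scene','s2f.png');w=cloud(d,P)
hsv=cv2.cvtColor(im,cv2.COLOR_RGB2HSV)
m=(d>0)&(abs(hsv[...,0]-65.)<15)&(hsv[...,1]>100)&(w[...,2]>.18)&(w[...,2]<.26)
p=w[m];print(len(p),p.mean(0),p.min(0),p.max(0))
cv2.imwrite('pics/s2.png',cv2.resize(im[140:320,250:450],(660,594),interpolation=cv2.INTER_CUBIC)[:,:,::-1])
```

```text
t 5.25 pos [0.5004 0.0734 0.2007] ty heading 89.54 shift [-0.0007 -0.001   0.0067] roll 0.0042 F [-0.72  0.44 -2.17] grip [2.37000e-02 2.49536e+01]
2943 [ 0.50146501 -1.14030309  0.20834032] [-0.02596681 -1.50142521  0.18000798] [0.70948846 0.09708427 0.24234148]
```

View pics/s2.png

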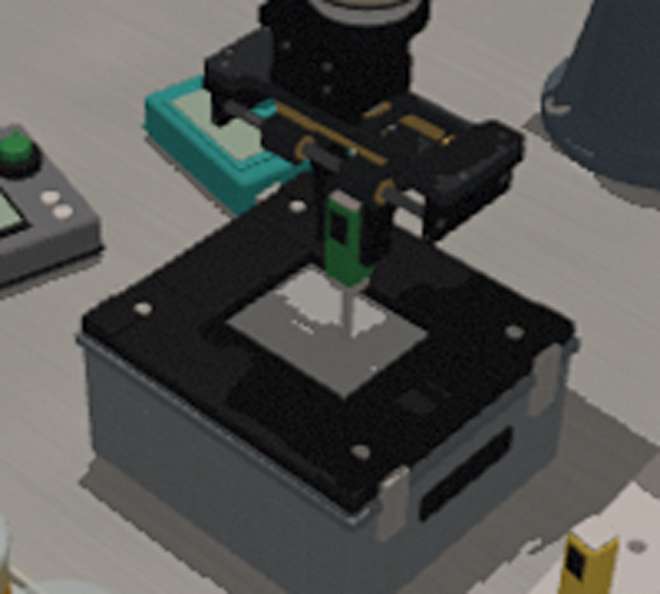

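The stem's tip shows at crop (349,337), above the bare cover. I'll compute the tip's position from that ray.

Run:
```python
from h import *
P=imaging.camera_params('scene');K=np.array(P['intrinsics']);T=np.linalg.inv(np.array(P['camera_from_world']))
def ray(u,v,z):
    r=T[:3,:3]@np.array([(u-K[0,2])/K[0,0],-(v-K[1,2])/K[1,1],-1]);c=T[:3,3];return c+r*(z-c[2])/r[2]
print('tip',ray(355.8,242.1,.1225),ray(355.4,228,.165))
# window corners check: crop (310,262),(430,333),(345,400),(225,322)
q=[ray(250+a/3.3,140+b/3.3,.116) for a,b in((430,333),(345,400),(225,322))];print(np.round(q,4)); print('centre',(q[0]+q[2])/2)
```

```text
tip [0.49892312 0.07433215 0.1225    ] [0.5026834 0.0745954 0.165    ]
[[ 0.4544  0.1062  0.116 ]
 [ 0.5402  0.1066  0.116 ]
 [ 0.5379 -0.      0.116 ]]
centre [0.49615683 0.05308902 0.116     ]
```

Call:
arm_command(deltas=[-1,0,0,0.003,0,-1,0,0,0.002,0,-1,0,0,0,0])

```text
time: 5.68
position: [0.5002, 0.0728, 0.1956]
tool_rot: [0.004, 1.0, 0.0, -0.0]
ft_force: [-0.4, -0.1, -0.7]
grip_width: 0.0239
grip_force: 25.0
```

Call:
arm_command(deltas=[-1,0,0,0.001,0,-1,0,0,0.001,0,-1,0,0,0,0])

```text
time: 6.05
position: [0.5003, 0.0727, 0.1936]
tool_rot: [0.004, 1.0, -0.0, 0.0]
ft_force: [-0.7, 0.4, -0.4]
grip_width: 0.0238
grip_force: 25.0
```

Call:
arm_command(deltas=[-1,0,0,0.001,0,-1,0,0,0,0])

```text
time: 6.3
position: [0.5004, 0.0727, 0.1928]
tool_rot: [0.004, 1.0, -0.0, 0.0]
ft_force: [-0.8, -0.5, 2.2]
grip_width: 0.0241
grip_force: 25.0
```

Call:
arm_command(deltas=[-1,0,-0.002,0,0,-1,0,-0.002,0,0])

```text
time: 6.55
position: [0.5006, 0.0689, 0.1928]
tool_rot: [0.004, 1.0, 0.0, 0.0]
ft_force: [0.1, 1.5, 1.6]
grip_width: 0.024
grip_force: 25.0
```

Call:
arm_command(deltas=[-1,0,-0.002,0,0,-1,0,-0.002,0,0])

```text
time: 6.8
position: [0.5004, 0.0647, 0.1926]
tool_rot: [0.004, 1.0, 0.0, 0.0]
ft_force: [0.3, 1.7, 2.8]
grip_width: 0.0236
grip_force: 25.0
```

Call:
arm_command(deltas=[-1,0,-0.002,0,0,-1,0,-0.002,0,0])

```text
time: 7.05
position: [0.5002, 0.0606, 0.1926]
tool_rot: [0.004, 1.0, -0.0, 0.0]
ft_force: [-0.1, 0.3, 2.0]
grip_width: 0.0238
grip_force: 25.0
```

Call:
arm_command(deltas=[-1,0,-0.002,0,0,-1,0,-0.002,0,0])

```text
time: 7.3
position: [0.4995, 0.0564, 0.1921]
tool_rot: [0.004, 1.0, -0.0, -0.001]
ft_force: [0.0, 1.2, -0.9]
grip_width: 0.0236
grip_force: 25.0
```

Push fell away. I probe downward gently.

Call:
arm_command(deltas=[-1,0,0,0.001,0,-1,0,0,0.001,0,-1,0,0,0,0])

```text
time: 7.68
position: [0.4992, 0.0566, 0.19]
tool_rot: [0.004, 1.0, -0.0, -0.001]
ft_force: [-1.8, -1.8, -1.3]
grip_width: 0.0238
grip_force: 25.0
```

Call:
arm_command(deltas=[-1,0.0008,-0.0008,0.001,0,-1,0,0,0.002,0,-1,0,0,0,0])

```text
time: 8.05
position: [0.499, 0.0561, 0.1873]
tool_rot: [0.004, 1.0, 0.0, -0.0]
ft_force: [-1.8, -0.6, -0.9]
grip_width: 0.0239
grip_force: 25.0
```

Call:
arm_command(deltas=[-1,0.0006,-0.0003,0.002,0,-1,0,0,0.003,0,-1,0,0,0.003,0,-1,0,0,0,0])

```text
time: 8.55
position: [0.4989, 0.0557, 0.1793]
tool_rot: [0.004, 1.0, 0.0, 0.0]
ft_force: [-1.1, -1.1, -1.4]
grip_width: 0.0241
grip_force: 25.0
```

Call:
arm_command(deltas=[-1,0.0005,-0.0004,0.004,0,-1,0,0,0.004,0,-1,0,0,0.004,0,-1,0,0,0.002,0,-1,0,0,0,0])

```text
time: 9.18
position: [0.4981, 0.0553, 0.1653]
tool_rot: [0.004, 1.0, 0.0, -0.0]
ft_force: [-0.8, -0.8, -0.8]
grip_width: 0.024
grip_force: 25.0
```

Call:
arm_command(deltas=[-1,0.0003,-0.0003,0.004,0,-1,0,0,0.004,0,-1,0,0,0.004,0,-1,0,0,0.004,0,-1,0,0,0.003,0,-1,0,0,0,0])

```text
time: 9.93
position: [0.4976, 0.055, 0.1463]
tool_rot: [0.004, 1.0, 0.0, -0.0]
ft_force: [0.2, -0.3, -0.8]
grip_width: 0.0238
grip_force: 25.0
```

Last 4–5 mm, gently.

Call:
arm_command(deltas=[-1,0,0,0.0015,0,-1,0,0,0.0015,0,-1,0,0,0.001,0,-1,0,0,0,0])

```text
time: 10.42
position: [0.4979, 0.055, 0.1425]
tool_rot: [0.004, 1.0, 0.0, -0.0]
ft_force: [-0.2, -0.5, -0.6]
grip_width: 0.0237
grip_force: 25.0
```

Call:
arm_command(deltas=[-1,0,0,0.001,0,-1,0,0,0.0008,0,-1,0,0,0,0])

```text
time: 10.8
position: [0.498, 0.055, 0.141]
tool_rot: [0.004, 1.0, -0.0, 0.0]
ft_force: [-1.2, 0.7, 3.4]
grip_width: 0.024
grip_force: 25.0
```

Collar has seated. Hold briefly, release and lift.

Call:
arm_command(deltas=[-1,0,0,0,0,-1,0,0,-0.001,0,0,0,0,0,0,0,0,0,0,0,0,0,0,0,0,0,0,0,0,0,0,0,0,-0.01,0,0,0,0,-0.03,0,0,0,0,-0.04,0,0,0,0,-0.04,0,0,0,0,0,0])

```text
time: 12.18
position: [0.5003, 0.0548, 0.2657]
tool_rot: [0.004, 1.0, -0.001, 0.004]
ft_force: [0.7, 0.3, -0.3]
grip_width: 0.0436
grip_force: 0.0
```

Run:
```python
from h import *
tool([.4511,-.3115,.20])
im,d,P=grab('scene');w=cloud(d,P)
hsv=cv2.cvtColor(im,cv2.COLOR_RGB2HSV)
m=np.zeros(d.shape,bool);m[190:260,310:400]=1
m&=(d>0)&(abs(hsv[...,0]-65.)<15)&(hsv[...,1]>100)&(w[...,2]>.12)
p=w[m];print(len(p),p.mean(0).round(4),p.min(0).round(4),p.max(0).round(4))
cv2.imwrite('pics/s3.png',cv2.resize(im[140:320,220:460],(800,600),interpolation=cv2.INTER_CUBIC)[:,:,::-1])
```

```text
t 12.18 pos [0.5003 0.0548 0.2657] ty heading 89.51 shift [ 0.0466 -0.3666  0.0656] roll None F [ 0.75  0.29 -0.32] grip [0.0436 0.    ]
250 [0.5069 0.0624 0.1531] [0.4599 0.0014 0.1227] [0.5157 0.0709 0.1834]
```

View pics/s3.png

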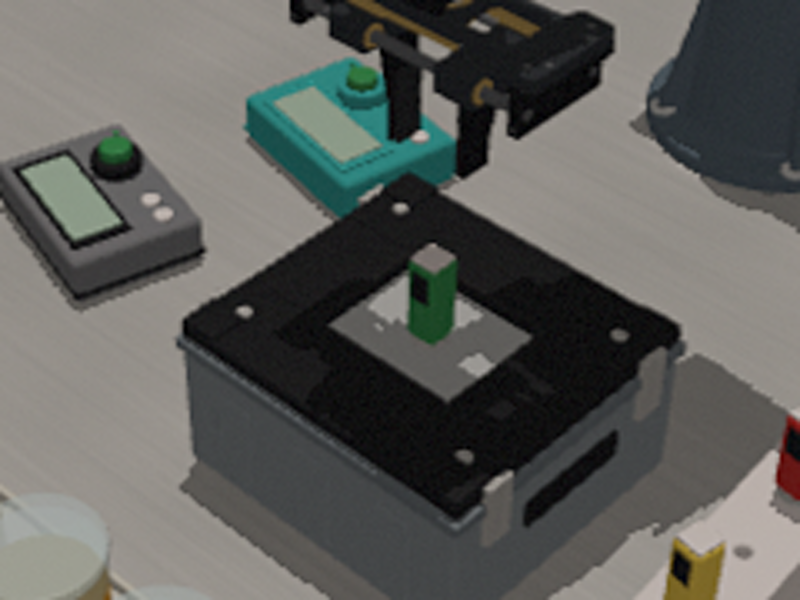

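The probe stands home in the window at (433,290), and the fingers are clear. Next is the key of the grey logger.

Call:
arm_command(deltas=[-1,0.006,-0.046,0,0,-1,0.006,-0.046,0,0,-1,0.006,-0.046,0,0,-1,0.006,-0.046,0,0,-1,0.006,-0.046,0,0,-1,0.006,-0.046,0,0,-1,0.006,-0.046,0,0,-1,0.005,-0.045,0,0,-1,0,0,0.05,0,-1,0,0,0.05,0,-1,0,0,0.05,0,-1,0,0,0.03,0])

```text
time: 13.72
position: [0.4456, -0.3097, 0.0782]
tool_rot: [0.005, 1.0, 0.002, -0.002]
ft_force: [0.7, 0.1, -0.3]
grip_width: 0.0002
grip_force: 0.0
```

Call:
arm_command(deltas=[-1,0,0,0,0,-1,0,0,0,0])

```text
time: 13.98
position: [0.4478, -0.3118, 0.0821]
tool_rot: [0.004, 1.0, -0.0, 0.0]
ft_force: [-0.2, 0.2, -0.8]
grip_width: 0.0002
grip_force: 0.0
```

Run:
```python
from h import *
tool([.4511,-.3115,.057])
```

```text
t 13.97 pos [ 0.4478 -0.3118  0.0821] ty heading 89.5 shift [-0.0032  0.0003  0.0251] roll None F [-0.25  0.24 -0.8 ] grip [0.0002 0.    ]
```

Down to 2 mm below the key top in small steps (key top at about 0.057, bottom at 0.052).

Call:
arm_command(deltas=[-1,-0.003,0,0.01,0,-1,0,0,0.01,0,-1,0,0,0.003,0,-1,0,0,0.002,0,-1,0,0,0.002,0,-1,0,0,0,0])

```text
time: 14.72
position: [0.451, -0.3118, 0.0563]
tool_rot: [0.004, 1.0, -0.0, 0.0]
ft_force: [-0.0, 2.2, 12.1]
grip_width: 0.0003
grip_force: 5.6
```

Call:
arm_command(deltas=[-1,0,0,0.0004,0,-1,0,0,0,0])

```text
time: 14.98
position: [0.451, -0.3118, 0.0562]
tool_rot: [0.004, 1.0, -0.001, 0.001]
ft_force: [-0.7, 1.6, 13.0]
grip_width: 0.0003
grip_force: 6.7
```

Call:
arm_command(deltas=[-1,0,0,-0.002,0,-1,0,0,0,0])

```text
time: 15.22
position: [0.4509, -0.3118, 0.0569]
tool_rot: [0.004, 1.0, -0.0, 0.0]
ft_force: [1.1, 0.7, 4.0]
grip_width: 0.0006
grip_force: 1.8
```

Call:
arm_command(deltas=[-1,0,0,-0.002,0,-1,0,0,0,0])

```text
time: 15.48
position: [0.4509, -0.3118, 0.0584]
tool_rot: [0.004, 1.0, -0.0, 0.0]
ft_force: [1.8, -0.4, 2.1]
grip_width: 0.0005
grip_force: 1.4
```

Call:
arm_command(deltas=[-1,0,0,-0.002,0,-1,0,0,0,0])

```text
time: 15.72
position: [0.4507, -0.3118, 0.0603]
tool_rot: [0.004, 1.0, -0.0, 0.0]
ft_force: [1.4, 0.8, 0.4]
grip_width: 0.0004
grip_force: 0.8
```

The force was a hard stop at 0.0562 and then the spring's 4→0 N range, so the key was fully down. Now I retreat and check.

Call:
arm_command(deltas=[-1,0,0,-0.02,0,-1,0,0,-0.04,0,-1,0,0,-0.05,0,-1,0,0,-0.05,0,-1,0.03,0,0,0,-1,0.03,0,0,0,-1,0,0,0,0,-1,0,0,0,0])

```text
time: 16.73
position: [0.3909, -0.3112, 0.2201]
tool_rot: [0.005, 1.0, 0.0, -0.0]
ft_force: [-0.3, -0.8, 0.5]
grip_width: 0.0004
grip_force: 0.0
```

Run:
```python
from h import *
o=status.get_obs();print(o['time'],o['position'],np.abs(o['joint_velocities']).max())
im,d,P=grab('top','top2.png');w=cloud(d,P)
p=w[200:320,215:350].reshape(-1,3);p=p[(p[:,2]>.17)&(p[:,2]<.2)];print('probe top',len(p),p.mean(0).round(4))
```

```text
16.725 [ 0.39085541 -0.31123525  0.22011116] 0.016777936256712523
probe top 174 [0.4998 0.0564 0.1833]
```

View pics/top2.png

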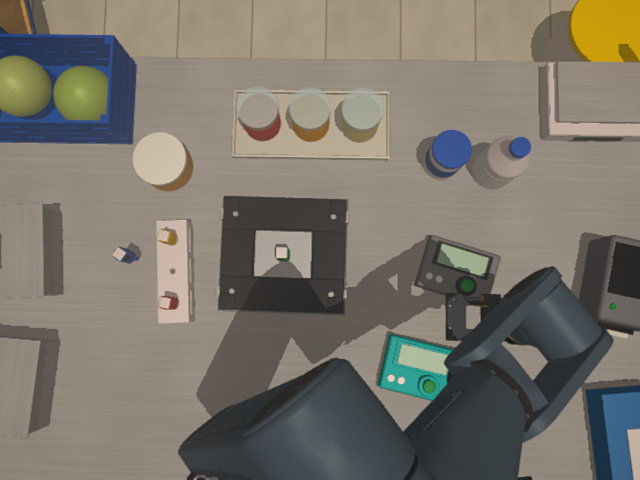

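The probe is home at (282,253) with its top at 0.183 m, the key at (466,286) is up and everything else stands where it was.

```bash
python3 -c "
from rig import order;print(order.hand_in())"
```

```text
the job is handed in; nothing more can be done
None
```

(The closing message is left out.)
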